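# Slide the blue glaze sample out over the stand's edge

### The arm

A 6-joint arm with a two-finger parallel gripper is mounted at the origin on the work surface. World frame = base frame: x ahead of the robot, y to its left, z up, the work surface at z = 0. Lengths are in m, angles in rad, forces in N, time in s.
With the tool pointing down it reaches from about 0.325 to 0.775 m from the base axis. Payload 5.5 kg.
Tool frame: the origin (TCP) lies between the finger pads; the fingertips stand 8 mm ahead of it and the grasp point (between the pads) lies 11 mm behind it (tcp_to_tips is the distance from the TCP to the fingertips, in m); z points along the fingers, y is the line along which they close (so a half turn about z gives the same grasp; the last joint's range is limited). The gripper opens to 88 mm and grips with 3 to 60 N. Pads are 20 mm wide; open, the fingers measure 115 mm over their backs; the gripper's body (75 mm by 178 mm) begins 61 mm behind the grasp point.
Start: joints at [-1.273, 0.091, 1.231, -0, 1.82, -0.057], TCP at [0.208, -0.563, 0.231] pointing down, gripper open.
Joint ranges: [-2.87, 2.87], [-0.86, 2.18], [0.17, 2.46], [-1.51, 4.65], [0.06, 2.69], [-2.65, 2.65]. Speed limits (rad/s): [2.57, 2.57, 3.01, 3.14, 3.14, 3.14].

### API

Orientations are given as a unit quaternion [w, x, y, z].
In Python, from bench import * gives the robot as it stands. Calls block until the motion is done:
- move_to(position, orientation): joint-space move of the TCP to a pose.
- move_l(position, speed=0.15, orientation=None): straight line of the TCP; orientation=None keeps the orientation; speed is the mean speed in m/s.
- movej(angles): joint-space move.
- gripper_open() and close(): open the fingers fully, or close them until they stop; the grip force is fixed at half the most.
- hold(seconds).
- inverse_kinematics(position, orientation): joint angles nearest the present ones, or None.
- state(): the state.
- get_image(name): name is "scene" or "top"; returns a dict with "frame" (400x640x3 uint8, blue, green, red), "depth" (400x640 float32, m along the optical axis (not along the pixel's ray), 0 where there is no reading), "camera_matrix" (3x3 intrinsics, pixels), "k1" (the pictures are not rectified: a ray, as slopes to the right and down, at radius r is drawn at 1 + k1 r^2 times it, then the intrinsics apply), "view" (4x4, takes a point from world to camera coordinates). Camera axes: x right, y up, looking along -z (the intrinsics and any distortion apply to the point x, -y, -z); pixel columns grow to the right and rows downward; lengths in m; the calibration is good to about 2 mm. A picture is of the moment at which its call begins.
A pose or a line that the arm cannot do raises IKError and nothing moves.
- job_done(): hands the job in; it is judged then, once.
The state is a dict: "time": time; "joint_pos": joint angles; "dq": joint speeds; "joint_torque": joint torques, N m; "ee_pos": TCP position; "ee_rot": TCP orientation; "ft_force": force on the tool from outside, world axes, zero at the start; "moment": the same for the moment, N m; "finger_gap": finger opening in m; "finger_force": force on a finger pad.
Only numpy, scipy, OpenCV 4.12 (cv2) and the standard library are available. Lean on these libraries where they do the work, as an engineer would, in place of code of your own. Each camera call takes 0.05 s, during which the arm holds its last target. There are 200 camera calls.

### The job

A customer at the far side of the low dark display stand wants to take the blue glaze sample from below. Push the flat blue tile with your fingertips across the stand toward the stand's far long edge (the one away from the robot) until the white line across the tile lies right above that edge along its whole length, so that the part of the tile beyond the line hangs over. Only push it: the tile stays flat on the stand and is never picked up, and the other tiles, the pots, the weight and the brush stay where they are.

Things in the scene. Friction and masses are not known exactly. Their poses are not given: they have to be found in the camera images.
- stand: low display stand, near-black wood with a greyish worn top, fixed: 300 mm (its x) by 600 mm (its y) by 50 mm high, flat top at 50 mm above the table. Origin: centre of its underside, on the table. Its x axis points away from the robot (turned up to 0.25 rad either way) to the far long edge, its y axis runs along that edge to the robot's left
- stand_edge (a point): middle of the stand's far long top edge (150 mm along the stand's x from its centre, at the height of its top); axes as the stand's: x points outward across the edge, y along the edge
- blue_tile: cobalt blue glazed tile, 120 (its x) x 90 (its y) x 8 mm, 130-250 g, lying loose and flat on the stand, one of three about 140 mm apart in any order. Origin: centre of its underside. Its x points to the far edge, within 0.2 rad of the stand's x. White line 4 mm wide across its top along y, 25 mm ahead of centre (85 mm from the trailing edge), at the start 70-135 mm short of the stand's edge. Stays where it is left
- line_left (a point): left (+y) end of the white line on the blue tile's top: 25 mm ahead of the tile's centre, 43 mm to its left, 8 mm above its underside; axes as the tile's
- line_right (a point): right (-y) end of the white line, 43 mm to the right of the tile's middle; axes as the tile's
- red_tile: dark red sample tile, same shape and size as the blue one (120 x 90 x 8 mm, white line too), lying on the stand; origin: centre of its underside. Not to be moved
- grey_tile: grey sample tile, same shape and size as the blue one (120 x 90 x 8 mm, white line too), lying on the stand; origin: centre of its underside. Not to be moved
- square_pot: small cobalt blue square pot on four feet, 54 x 54 x 50 mm, 150 g, standing on the stand's left end; origin: centre of its underside. Not to be moved
- round_pot: small round clay-brown bowl, 56 mm across, 42 mm high, 120 g, on the stand's right end; origin: centre of its underside. Not to be moved
- brass_weight: brass paperweight 50 x 30 x 34 mm on the table left of the stand; origin: centre of its underside. Not to be moved
- brush: hand brush lying on the table right of the stand; origin under it. Not to be moved
- sky_pot: pale blue bowl, 110 mm across, 65 mm high, on the table left of the stand; origin: centre of its underside. Not to be moved

How it is judged:
At the end, for the whole second after the job is handed in: Both ends of the blue tile's white line are within 7 mm of the stand's far edge (short of it or past it), and the tile lies flat (within 0.04 rad) and still on the stand's top (x of line_left in the frame of stand_edge between -0.007 and 0.007 m and x of line_right in the frame of stand_edge between -0.007 and 0.007 m and angle between blue_tile's own z axis and vertical below 0.04 rad and z of blue_tile in the frame of stand between 0.047 and 0.053 m and linear speed of blue_tile below 0.01 m/s); the robot touches nothing.
It fails at once if the blue tile is lifted more than 12 mm off the stand's top or tipped by more than 0.2 rad (z of blue_tile in the frame of stand above 0.062 m or angle between blue_tile's own z axis and vertical above 0.2 rad).
It fails at once if the blue tile falls off the stand (z of blue_tile in the frame of stand below 0.035 m).
It fails at once if the red or the grey tile is moved more than 12 mm (distance of any of red_tile, grey_tile from where it was at the start of the episode above 0.012 m).
It fails at once if a pot is moved more than 12 mm (distance of any of square_pot, round_pot, sky_pot from where it was at the start of the episode above 0.012 m).
It fails at once if the brass weight or the brush is moved more than 12 mm (distance of any of brass_weight, brush from where it was at the start of the episode above 0.012 m).
It also fails if it takes over 38 s, if anything falls off the work surface, if the arm or the gripper's body presses on something with over 40 N, if the wrist force passes 120 N, or if a joint passes its speed limit or range.

## Working session

There is one attempt and no reset: what is moved stays moved. The work goes in short steps, each a Python script; the robot and the scene stay as the last script left them, time stands still between calls to the robot, and variables do not carry over. Pictures are saved under pics/ and viewed, at most 10 in all, crops included, and the job is handed in when it is done.

```bash
mkdir -p pics; ls; python3 - <<'E'
from bench import *
import cv2,numpy as np
for n in("scene","top"):
    g=get_image(n); cv2.imwrite(f"pics/{n}0.png",g["frame"]); np.savez(f"{n}0.npz",**g)
    print(n,g["camera_matrix"],g["k1"],g["view"])
print(state())
E
```

```text
pics
scene [[392.97115722   0.         323.74906268]
 [  0.         392.97115722 201.1638191 ]
 [  0.           0.           1.        ]] -0.02871834450017886 [[-0.86430069  0.50297129  0.0020493   0.50115744]
 [-0.42344943 -0.72983779  0.53668183  0.20383363]
 [ 0.2714312   0.4629867   0.84378221 -1.39007955]
 [ 0.          0.          0.          1.        ]]
top [[473.09714758   0.         320.36698062]
 [  0.         473.09714758 211.57510931]
 [  0.           0.           1.        ]] -0.07825995147638369 [[ 0.01689078 -0.99984833  0.00424431 -0.01909591]
 [ 0.99520398  0.01722108  0.09629369 -0.55709906]
 [-0.09635218  0.00259748  0.99534392 -1.78998931]
 [ 0.          0.          0.          1.        ]]
{'time': 0.1, 'joint_pos': array([-1.27267918e+00,  9.17675000e-02,  1.23173641e+00, -2.81905906e-06,
        1.81978043e+00, -5.66976042e-02]), 'dq': array([-0.0003173 , -0.00304759, -0.00230448, -0.00107059,  0.00060895,
       -0.00031517]), 'joint_torque': array([ 2.86168019e-03, -4.47857201e+01, -4.07570171e+01,  7.01341149e-02,
        2.83796206e-02, -1.11938864e-04]), 'ee_pos': array([ 0.20837833, -0.56239762,  0.22964596]), 'ee_rot': array([-8.39521767e-04,  9.84304251e-01,  1.76477835e-01, -1.03209936e-04]), 'ft_force': array([ 0.07712255, -0.86923818, -0.18036021]), 'moment': array([ 0.00738149, -0.02611435,  0.01543646]), 'finger_force': 0.0, 'finger_gap': 0.08759044297829036}
```

View pics/top0.png

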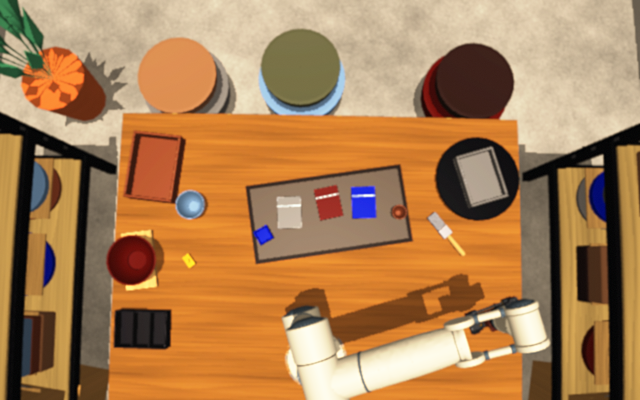

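View pics/scene0.png

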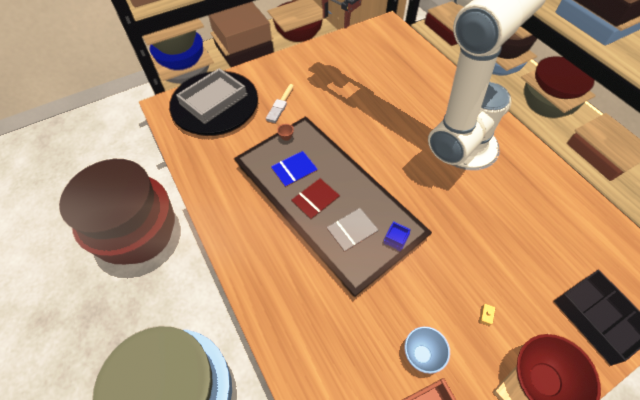

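Top view: blue tile at about (363,203), its line at row 188, the far edge running from (247,187) to (400,167). Scene view: blue tile at (294,168), far edge from (238,160) to (355,293). I'll zoom in to check the rim for shadow.

```bash
python3 - <<'E'
import cv2,numpy as np
a=cv2.imread("pics/top0.png")[160:235,300:420]; b=cv2.imread("pics/scene0.png")[110:220,225:345]
r=lambda i,f:cv2.resize(i,None,fx=f,fy=f,interpolation=cv2.INTER_NEAREST)
a=r(a,5);b=r(b,5)[:550]
cv2.imwrite("pics/za.png",a);cv2.imwrite("pics/zb.png",b)
t=cv2.imread("pics/top0.png");
for c in(270,345,363,385):print(c,t[162:196,c].tolist() if c==363 else t[162:192,c,2].tolist())
s=cv2.imread("pics/scene0.png")
print([s[170+int(-(k)*.0),k].tolist() for k in range(235,275)])
E
```

```text
270 [208, 214, 221, 228, 228, 225, 225, 230, 231, 229, 228, 229, 229, 227, 223, 220, 221, 220, 219, 209, 162, 93, 56, 71, 109, 137, 147, 146, 147, 149]
345 [224, 227, 228, 227, 227, 221, 215, 213, 211, 181, 113, 61, 61, 97, 133, 147, 146, 146, 146, 146, 147, 147, 148, 149, 149, 149, 149, 150, 150, 151]
363 [[49, 134, 226], [47, 136, 227], [48, 137, 228], [46, 135, 226], [45, 131, 223], [43, 126, 216], [42, 113, 196], [36, 78, 136], [32, 47, 72], [33, 40, 52], [51, 63, 80], [79, 99, 123], [93, 117, 143], [95, 120, 146], [95, 119, 145], [95, 119, 145], [95, 119, 144], [97, 119, 146], [96, 119, 146], [97, 121, 146], [97, 120, 146], [97, 121, 148], [95, 122, 148], [107, 112, 136], [161, 84, 98], [215, 52, 52], [232, 41, 30], [231, 41, 27], [230, 42, 28], [230, 42, 28], [230, 37, 22], [230, 59, 49], [237, 165, 159], [245, 234, 229]]
385 [218, 220, 220, 204, 143, 72, 51, 82, 122, 140, 142, 142, 142, 142, 141, 142, 142, 143, 144, 144, 146, 144, 144, 145, 144, 145, 146, 146, 146, 147]
[[93, 154, 228], [92, 151, 225], [79, 131, 198], [65, 106, 160], [57, 92, 139], [54, 87, 130], [47, 73, 109], [33, 51, 76], [23, 33, 46], [25, 30, 39], [28, 32, 45], [31, 36, 49], [32, 37, 50], [31, 35, 49], [37, 43, 56], [63, 73, 88], [86, 102, 120], [99, 116, 136], [101, 118, 140], [102, 119, 140], [102, 119, 140], [102, 120, 141], [102, 119, 140], [102, 119, 140], [101, 119, 140], [102, 119, 140], [102, 119, 140], [103, 120, 141], [102, 119, 141], [101, 118, 140], [102, 119, 141], [101, 119, 140], [102, 119, 140], [102, 119, 140], [102, 119, 140], [102, 119, 140], [100, 118, 139], [97, 103, 126], [140, 71, 88], [203, 47, 49]]
```

View pics/za.png

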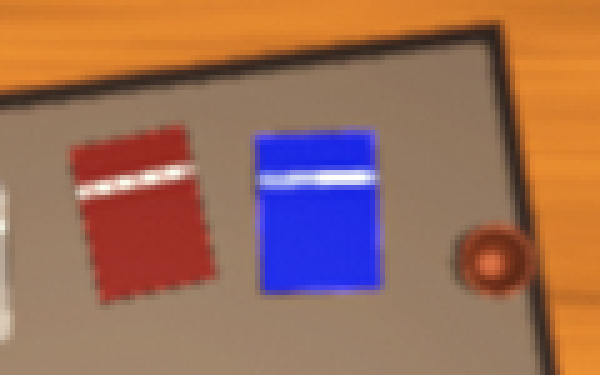

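View pics/zb.png

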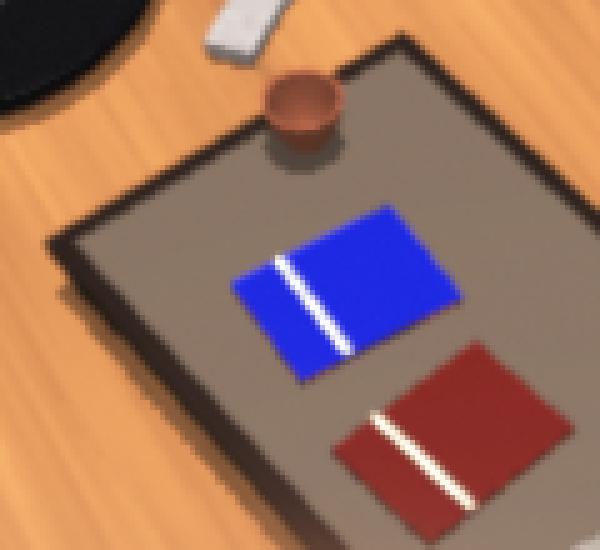

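The top view shows the rim clearly. The tile needs a turn of about +0.1 rad, and the round pot is about 130 mm to its right. The scene view shows a thin shadow beyond the far side, so I'll set the edge threshold below the shadow's brightness. Next is the measuring helper.

```bash
cat >vis.py <<'E'
import cv2,numpy as np
def rays(g,px):
    K=np.array(g["camera_matrix"]);d=np.array([float(g["k1"]),0,0,0])
    n=cv2.undistortPoints(np.float64(px).reshape(-1,1,2),K,d).reshape(-1,2)
    V=np.array(g["view"]);R=V[:3,:3]
    return -R.T@V[:3,3],np.c_[n[:,0],-n[:,1],-np.ones(len(n))]@R
def to_plane(g,px,z):
    c,r=rays(g,px);return (c+r*((z-c[2])/r[:,2])[:,None])[:,:2]
def project(g,P):
    q=np.c_[P,np.ones(len(P))]@np.array(g["view"]).T
    m=np.array([1,-1,-1.]);K=np.array(g["camera_matrix"])
    return cv2.projectPoints(q[:,:3]*m,np.zeros(3),np.zeros(3),K,np.array([float(g["k1"]),0,0,0]))[0].reshape(-1,2)
S=8
def up(im):return cv2.resize(im,None,fx=S,fy=S,interpolation=cv2.INTER_CUBIC)
def dn(p):return (np.float64(p)+.5)/S-.5
def cont(mask,near):
    cs=cv2.findContours(mask.astype(np.uint8),cv2.RETR_EXTERNAL,cv2.CHAIN_APPROX_NONE)[0]
    cs=[dn(c.reshape(-1,2)) for c in cs if cv2.contourArea(c)>100*S*S/4]
    return min(cs,key=lambda c:np.linalg.norm(c.mean(0)-near))
def rect(P):
    (cx,cy),(w,h),a=cv2.minAreaRect(np.float32(P*1000))
    a=np.deg2rad(a)
    if abs(np.cos(a))<.707: a-=np.pi/2;w,h=h,w
    if np.cos(a)<0:a+=np.pi
    return np.array([cx,cy])/1000,w/1000,h/1000,a
def tile_mask(f):
    b,g,r=[f[...,i].astype(int) for i in range(3)]
    m=((b>160)&(b-r>-10)).astype(np.uint8)
    return cv2.morphologyEx(m,cv2.MORPH_CLOSE,np.ones((S,S),np.uint8))
def tile(g,near,z=.058):
    c=cont(tile_mask(up(g["frame"])),near);return c,rect(to_plane(g,c,z))
def edges(g,th=95):
    "far-edge line of the stand on z=.05 in the top view: subpixel per column -> (mean point, yaw)"
    R=up(g["frame"])[...,2];pts=[]
    for c in range(258,392,2):
        r0=int(187-(c-247)*20/153);col=R[(r0-7)*S:(r0+6)*S,c*S+S//2].astype(int)
        k=np.flatnonzero(col<th)
        if len(k):pts.append([c,dn((r0-7)*S+k[0])])
    P=to_plane(g,pts,.05)
    vx,vy,x,y=cv2.fitLine(np.float32(P),cv2.DIST_HUBER,0,.001,.001).ravel().astype(float)
    if vy<0:vx,vy=-vx,-vy
    return np.array([x,y]),np.arctan2(-vx,vy),P
def line_ends(t):
    c,w,h,a=t;R=np.array([[np.cos(a),-np.sin(a)],[np.sin(a),np.cos(a)]])
    return c+np.array([[.025,.043],[.025,-.043]])@R.T
def err(t,e):
    n=np.array([np.cos(e[1]),np.sin(e[1])]);return (line_ends(t)-e[0])@n*1000
def white(g,t,z=.058):
    "direct white-line fit: red-channel centroid across the expected line"
    c,w,h,a=t;ux=np.array([np.cos(a),np.sin(a)]);uy=np.array([-ux[1],ux[0]]);out=[]
    s=np.arange(-.010,.0101,.0005)
    for y in np.arange(-.034,.035,.004):
        P=c+uy*y+(.025+s)[:,None]*ux
        q=project(g,np.c_[P,np.full(len(P),z)]).astype(np.float32)
        v=cv2.remap(g["frame"],q[:,:1],q[:,1:],cv2.INTER_LINEAR)[:,0,2].astype(float)
        v-=np.median(np.sort(v)[:15]);v[v<20]=0
        if v.sum()>0:out.append([y,.025+(v*s).sum()/v.sum()])
    k=np.polyfit(*np.array(out).T,1);return k[1]*1000,k[0]   # mm ahead of centre, slope
E
python3 - <<'E'
from vis import *
T=dict(np.load("top0.npz"));Sc=dict(np.load("scene0.npz"))
for th in(70,95,120):
    e=edges(T,th);print("edge",th,e[0],e[1],np.std((e[2]-e[0])@[np.cos(e[1]),np.sin(e[1])]))
e=edges(T)
for nm,g,n in(("top",T,(363,203)),("scene",Sc,(294,168))):
    c,t=tile(g,n);print(nm,t,"ends err",err(t,e),"white",white(g,t))
    print(" cam",rays(g,[[0,0]])[0])
# tile height by two-view triangulation of the tile centre
def cen(g,n):
    t=tile(g,n)[1];return project(g,[[*t[0],.058]])
(c1,r1),(c2,r2)=rays(T,cen(T,(363,203))),rays(Sc,cen(Sc,(294,168)))
A=np.c_[r1[0],-r2[0]];k=np.linalg.lstsq(A,c2-c1,rcond=None)[0]
print("triang",c1+k[0]*r1[0],c2+k[1]*r2[0])
# stand by contour (rim+grey) in top: low saturation / dark
f=up(T["frame"]);m=(f[...,2]<100)|((f[...,2].astype(int)-f[...,0])<75)
c=cont(cv2.morphologyEx(m.astype(np.uint8),cv2.MORPH_CLOSE,np.ones((9*S,9*S))),(330,213));print("stand",rect(to_plane(T,c,.05)))
D=T["depth"]
for p in((340,225),(385,200),(310,230)):
    c,r=rays(T,[p]);d=D[p[1],p[0]];V=T["view"];print("z depth",(c+r[0]*d)[2])
E
```

```text
edge 70 [ 0.69310474 -0.0213266 ] 0.16135950023263787 0.00029729077980134103
edge 95 [ 0.69484609 -0.02129863] 0.1611518346980008 0.00022191080138732355
edge 120 [ 0.69626278 -0.0212763 ] 0.16129178425930787 0.00026407257239091696
top (array([ 0.5932608 , -0.17133134]), 0.12518531799316407, 0.09545425415039062, np.float64(0.06177280794914734)) ends err [ -95.19967762 -103.7322129 ] white (np.float64(26.15537531209014), np.float64(0.00973510235511389))
 cam [ 0.38228038 -0.00484969  1.83538114]
scene (array([ 0.59199335, -0.17014778]), 0.12198484802246094, 0.09377477264404296, np.float64(0.05102964524009212)) ends err [ -95.82946311 -105.28084169] white (np.float64(24.51268487992735), np.float64(-0.0020323058189957465))
 cam [0.89677492 0.54028603 1.06250357]
triang [ 0.59327129 -0.17133962  0.05791167] [ 0.59188978 -0.1703892   0.05765865]
stand (array([ 0.54906854, -0.04042361]), 0.29662109375, 0.59641845703125, np.float64(0.1589006356538586))
z depth 0.05510268584734268
z depth 0.05522275857112202
z depth 0.04947769883799369
```

Tile yaw is about 0.057 rad, stand yaw 0.160, and the line is about 100 mm short. The tile top triangulates to 58 mm, as it should. I'll cross-check the edge using the stand's near edge in the scene view, which is free of shadow, then start the first push to about 20 mm short. The closed fingers' flat face will be set at the stand's yaw and offset to the right, so the push also turns the tile.

```bash
cat >push.py <<'E'
from bench import *
from vis import *
from scipy.spatial.transform import Rotation as Ro
def down(yaw): # tool z down, tool y along +-stand y
    q=(Ro.from_euler("z",yaw)*Ro.from_euler("x",np.pi)).as_quat();return [q[3],q[0],q[1],q[2]]
E
python3 - <<'E'
from push import *
T=dict(np.load("top0.npz"));Sc=dict(np.load("scene0.npz"))
yaw=.160;n=np.array([np.cos(yaw),np.sin(yaw)]);u=np.array([-n[1],n[0]])
far=np.array([.6948,-.0213])
# profiles across the stand's edges (red channel), averaged along the edge
def prof(g,s,us):
    a=0
    for k in us:
        P=far+n*s[:,None]+u*k
        q=project(g,np.c_[P,np.full(len(P),.05)]).astype(np.float32)
        a=a+cv2.remap(g["frame"],q[:,:1],q[:,1:],cv2.INTER_LINEAR)[:,0,2].astype(float)
    return np.round(a/len(us)).astype(int)
s=np.arange(-.022,.0221,.002);us=np.arange(-.2,.2,.02)
print((s*1000).astype(int));print("scene near",prof(Sc,s-.3,us));print("top near",prof(T,s-.3,us));print("top far",prof(T,s,us));print("scene far",prof(Sc,s,us))
t=np.array([.5926,-.1707]);a=.057
for qn,y in(("0",yaw),("pi",yaw+np.pi)):
    p=t-n*.085-u*.008
    print(qn,inverse_kinematics([*p,.14],down(y)))
print("path",t-n*.085-u*.008)
E
```

```text
[-22 -19 -17 -15 -13 -11  -9  -7  -5  -3  -1   0   2   4   6   8  10  12
  14  16  18  20  22]
scene near [232 232 232 232 233 233 233 234 233 231 221 195 149  99  66  53  52  61
  77  99 120 133 139]
top near [225 224 224 224 223 222 222 222 222 222 219 210 190 158 123  92  74  70
  77  93 114 135 150]
top far [148 148 146 141 130 114  93  74  61  59  70  93 127 162 191 209 217 221
 222 222 223 224 225]
scene far [149 148 146 139 124 102  86  80  80  80  80  79  79  88 107 128 140 144
 147 157 179 206 223]
0 [-4.22756134e-01 -5.61878323e-02  1.53974108e+00 -4.44089210e-16
  1.65803940e+00  9.88040192e-01]
pi [-0.42275613 -0.05618783  1.53974108  0.          1.6580394  -2.15355246]
path [ 0.50996023 -0.19213987]
```

The edge estimates agree within about 1 mm: the true edge is 2.5 mm beyond the threshold-95 line, and the line is about 102 mm short. Next is push stage 1.

```bash
cat >>push.py <<'E'
yaw=.160;n=np.array([np.cos(yaw),np.sin(yaw)]);u=np.array([-n[1],n[0]])
far=np.array([.6948,-.0213])+n*.0025
def d(p):return (np.asarray(p)[:2]-far)@n
def look(tag):
    g=get_image("top");s=get_image("scene")
    for k,i in(("t",g),("s",s)):cv2.imwrite(f"pics/{tag}{k}.png",i["frame"])
    out=[]
    for i in(g,s):
        near=project(i,[[*(far-n*.03+u*-.13),.058]])[0]
        t=tile(i,near)[1];print(tag,np.round(t[0],4),np.round(t[1:],3),"ends",np.round(err(t,(far,yaw)),1),"white",np.round(white(i,t),3))
        out.append(t)
    return out
E
python3 - <<'E'
from push import *
t=np.array([.5926,-.1707])
p=t-n*.085-u*.010
close()
move_to([*p,.16],down(yaw))
move_l([*p,.061],.12)
print(state()["ft_force"],state()["time"],d(p))
end=p+n*(-.122-d(p))
move_l([*end,.061],.05)
print(state()["ft_force"],state()["ee_pos"],d(state()["ee_pos"]))
back=end-n*.03
move_l([*back,.061],.12); move_l([*back,.16],.2)
move_to([.42,-.30,.25],down(yaw))
look("a");print(state()["time"])
E
```

```text
[-0.02808146  0.26129118 -0.03226851] 4.175 -0.21219676842915733
[-0.56950608 -0.21010721  0.23780922] [ 0.59926786 -0.17976548  0.06098332] -0.12205837573467468
a [ 0.6636 -0.148 ] [0.123 0.094 0.256] ends [-32.8 -24.5] white [ 2.6125e+01 -5.0000e-03]
a [ 0.662  -0.1459] [0.122 0.093 0.258] ends [-34.  -25.6] white [2.4662e+01 3.0000e-03]
8.1167
```

The tile over-rotated to 0.257 rad, with the ends at -34 and -25 mm. I'll push left of centre in a short step and look again.

```bash
cat >>push.py <<'E'
def shove(off,dend,t,tag,y=yaw,start=-.150):
    lat=(np.asarray(t)-.06*n-far)@u+off
    b=far+n*start+u*lat; e=far+n*dend+u*lat
    move_to([*b,.13],down(y)); move_l([*b,.061],.12)
    move_l([*e,.061],.04); print("f",np.round(state()["ft_force"],2),"d",d(state()["ee_pos"]))
    move_l([*b,.061],.12); move_l([*b,.16],.2)
    move_to([.42,-.30,.25],down(yaw))
    r=look(tag);print(state()["time"]);return r
E
python3 - <<'E'
from push import *
shove(.012,-.112,[.6628,-.147],"b")
E
```

```text
f [ 0.66  0.81 -0.47] d -0.11189067463159523
b [ 0.6762 -0.1489] [0.123 0.094 0.205] ends [-18.2 -14.3] white [2.6212e+01 3.0000e-03]
b [ 0.6747 -0.1472] [0.122 0.093 0.2  ] ends [-19.1 -15.7] white [2.4922e+01 3.0000e-03]
13.0083
```

```bash
python3 - <<'E'
from push import *
shove(.009,-.102,[.6755,-.148],"c",start=-.135)
E
```

```text
f [-0.34 -0.03 -0.32] d -0.10189384061577726
c [ 0.6856 -0.15  ] [0.124 0.094 0.158] ends [-7.  -7.1] white [ 2.6213e+01 -3.0000e-03]
c [ 0.6843 -0.1479] [0.122 0.093 0.165] ends [-8.2 -7.8] white [2.467e+01 3.000e-03]
17.7917
```

The tile is now aligned and 7.5 mm short. The last push is centred.

```bash
python3 - <<'E'
from push import *
shove(.0,-.0946,[.685,-.149],"d",start=-.125)
a=cv2.imread("pics/dt.png")[150:210,310:410];b=cv2.imread("pics/ds.png")[130:210,225:325]
r=lambda i:cv2.resize(i,None,fx=5,fy=5,interpolation=cv2.INTER_NEAREST)
cv2.imwrite("pics/z2.png",np.vstack([r(a)[:280],r(b)[:310]]))
E
```

```text
f [ 0.47 -0.48  0.42] d -0.0944654130295134
d [ 0.6926 -0.1489] [0.123 0.094 0.157] ends [ 0.1 -0.1] white [ 2.6595e+01 -3.0000e-03]
d [ 0.6915 -0.1469] [0.123 0.093 0.166] ends [-1.  -0.5] white [2.4841e+01 9.0000e-03]
22.5
```

View pics/z2.png

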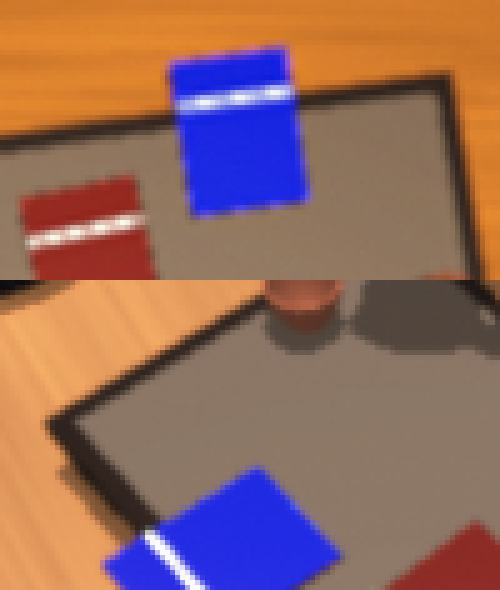

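In both crops the line lies near the outer rim, but by eye the top crop suggests it may be slightly past at the left end. I'll check numerically with rim profiles right beside the tile and the white line's direct position.

```bash
python3 - <<'E'
from push import *
s=np.arange(-.024,.0241,.001)
def prof(g,us,z):
    a=0
    for k in us:
        P=far+n*s[:,None]+u*k
        q=project(g,np.c_[P,np.full(len(P),z)]).astype(np.float32)
        a=a+cv2.remap(g["frame"],q[:,:1],q[:,1:],cv2.INTER_LINEAR)[:,0,2].astype(float)
    return a/len(us)
def cross(v,th):
    i=np.flatnonzero(np.diff(np.sign(v-th)));return [round(1000*(s[j]+.001*(th-v[j])/(v[j+1]-v[j])),1) for j in i]
for nm in("top","scene"):
    g=get_image(nm);t=(np.array([.6926,-.1489]) if nm=="top" else np.array([.6915,-.1469]));lc=(t-far)@u
    print(nm,"tile lat",lc)
    for o in(.078,.070,.062,-.062,-.070,-.078):
        v=prof(g,lc+np.arange(o-.004,o+.0041,.002),.05);print(" rim",o,"min",v.min().round(),"x in",cross(v,100),"x out",cross(v,140))
    for o in(.034,.017,0,-.017,-.034):
        v=prof(g,lc+np.arange(o-.004,o+.0041,.002),.058);k=v.argmax();w=slice(max(k-6,0),k+7);x=v[w]-min(v[w])
        print(" line",o,round(1000*(x*s[w]).sum()/x.sum(),1))
E
```

```text
top tile lat -0.12561970130417868
 rim 0.078 min 57.0 x in [np.float64(-13.3), np.float64(-2.2)] x out [np.float64(-19.5), np.float64(0.1)]
 rim 0.07 min 57.0 x in [np.float64(-13.9), np.float64(-2.0)] x out [np.float64(-20.6), np.float64(0.4)]
 rim 0.062 min 54.0 x in [np.float64(-13.6), np.float64(-1.8)] x out [np.float64(-20.4), np.float64(0.5)]
 rim -0.062 min 55.0 x in [np.float64(-13.8), np.float64(-1.8)] x out [np.float64(-23.0), np.float64(0.7)]
 rim -0.07 min 53.0 x in [np.float64(-14.2), np.float64(-1.4)] x out [np.float64(0.9)]
 rim -0.078 min 51.0 x in [np.float64(-13.5), np.float64(-1.7)] x out [np.float64(0.6)]
 line 0.034 2.0
 line 0.017 1.5
 line 0 1.8
 line -0.017 1.5
 line -0.034 1.6
scene tile lat -0.12346999671015176
 rim 0.078 min 67.0 x in [np.float64(-15.3), np.float64(3.5)] x out [np.float64(-20.0), np.float64(-20.0), np.float64(8.2)]
 rim 0.07 min 64.0 x in [np.float64(-15.0), np.float64(3.2)] x out [np.float64(-19.8), np.float64(14.2)]
 rim 0.062 min 62.0 x in [np.float64(-15.1), np.float64(3.3)] x out [np.float64(-19.6), np.float64(17.4)]
 rim -0.062 min 50.0 x in [np.float64(-15.9), np.float64(3.9)] x out [np.float64(-22.3), np.float64(12.1)]
 rim -0.07 min 48.0 x in [np.float64(-15.6), np.float64(4.5)] x out [np.float64(-21.3), np.float64(12.5)]
 rim -0.078 min 45.0 x in [np.float64(-15.6), np.float64(6.0)] x out [np.float64(-21.3), np.float64(12.8)]
 line 0.034 -0.6
 line 0.017 -0.9
 line 0 -0.6
 line -0.017 -1.1
 line -0.034 -0.8
```

The line lies about 1 mm past the edge along its whole length in both views, well within 7 mm. The arm is clear and the clock reads about 23 s.

```bash
python3 -c "
from bench import *
print(job_done(),state()['time'])"
```

```text
the job is handed in; nothing more can be done
the job is handed in; nothing more can be done
```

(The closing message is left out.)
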